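# Unbar the drying chamber and hold its flap at the mark

### The arm

A 7-joint arm with a two-finger parallel gripper is mounted at the origin on a cart in front of the work surface, level with it; the furniture and walls round the work are solid. World frame = base frame: x ahead of the robot, y to its left, z up, the work surface at z = 0. Lengths are in m, angles in rad, forces in N, time in s.
With the tool pointing down it reaches from about 0.35 to 0.9 m from the base axis. Payload 8.1 kg.
Tool frame: the origin (TCP) lies between the finger pads, 19 mm behind the fingertips; this is the grasp point; z points along the fingers, y is the line along which they close (so a half turn about z gives the same grasp; the last joint's range is limited). The gripper opens to 92 mm and grips with 3 to 60 N. Pads are 19 mm wide; open, the fingers measure 130 mm over their backs; the gripper's body (75 mm by 190 mm) begins 47 mm behind the grasp point.
Start: joints at [-1.334, 0.434, 0.025, 1.573, -0.012, 1.134, -0.075], TCP at [0.208, 0.589, 0.246] pointing down, gripper open.
Joint ranges: [-2.62, 2.62], [-0.44, 2.09], [-1.27, 1.32], [0.08, 2.57], [-1.32, 4.46], [0.12, 2], [-2.74, 2.74]. Speed limits (rad/s): [2.22, 2.22, 3.01, 3.01, 3.14, 3.14, 3.14].

### API

Orientations are given as a rotation vector (axis times angle).
In Python, from cell import arm gives the robot as it stands.
- The arm moves only by the tool arm_command, never from a script. Its argument "targets" is a list that holds one entry, the list of rows, each a list of 6 numbers: the shift along the tool's x, y, z in m, then the turn, a rotation vector about the tool's x, y, z in rad. A call has 1 to 10 rows; each row shifts and turns the commanded pose from where the row before left it, along the tool's axes as they then stand; what a row does not reach is not made up. A row lasts 1/8 s, in which the tool goes at most 62.5 mm and 10.7 degrees, less where a joint would pass 70% of its speed; a pose out of reach is approached as far as the arm can. A call with a gripper value outside its range is refused whole. "jaw" is the finger opening in m, from 0 to 0.0918, set as the call begins (left out, the last holds). The fingers move at their own pace and stop on an object; "newtons" is the grip in N (left out, the last holds). Time passes only in rows, so rows that do not move let the fingers close. It gives the time, the measured TCP pose, the force, the opening and the grip force at its end, in the units of the state.
- arm.observe(): the state, without advancing time (a new reading comes with each control period).
- arm.get_image(name): name is "scene" or "top"; returns a dict with "pixels" (384x512x3 uint8, red, green, blue), "z_map" (384x512 float32, m along the optical axis (not along the pixel's ray), 0 where there is no reading), "fx", "fy", "cx", "cy" (pixels), "dist" ([k1, k2, p1, p2, k3] as OpenCV has them; the pictures are not rectified), "xyz" and "rotation" of the camera in the world. Camera axes: x right, y down, z forward; pixel columns grow to the right and rows downward; lengths in m; the calibration is good to about 2 mm. A picture is of the moment at which its call begins.
- arm.sign_off(): hands the job in; it is judged then, once.
The state is a dict: "clock": time; "joints": joint angles; "dq": joint speeds; "joint_efforts": joint torques, N m; "position": TCP position; "ee_rot": TCP orientation; "force": force on the tool from outside, world axes, zero at the start; "ft_torque": the same for the moment, N m; "width": opening from 0.0 (shut) to 1.0 (fully open); "gripper_force": force on a finger pad.
Only numpy, scipy, OpenCV 4.12 (cv2) and the standard library are available. Lean on these libraries where they do the work, as an engineer would, in place of code of your own. Each camera call takes 0.05 s, during which the arm holds its last target. There are 200 camera calls.

### The job

Lift the keeper bar up out of the two brackets that lock the front flap of the small drying chamber, and lay it inside the brown tray. Then take the flap by the middle of its black grab bar, swing it down towards you until it is in line with the red marker arm beside it, and finish there still holding the grab bar: the flap falls open if it is let go. Leave the marker arm as it is set and do not knock over or push the vial, jar and tape roll.

Things in the scene. Friction and masses are not known exactly. Their poses are not given: they have to be found in the camera images.
- chamber: fixed small white drying chamber, grey base, 165 x 196 x 146 mm high. Origin: centre of underside; x axis from front to back, z up. Flap hinge line along y at x=-85, z=30 mm. On the front edges of its side walls (y=+-84 mm) two dark upturned brackets hold the keeper bar: seats at z=90, 13 mm slots centred at x=-95, front lips up to z=120 mm. A grey quadrant scale stands at y=-104 mm
- mark (a joint): angle of the red marker arm, rad, about the same hinge line and counted like the flap angle q: flap and marker are in line when both are equal. Set between 0.5 and 0.95, stiff
- mark_tip (a point): centre of the red knob, 14 mm diameter, at the end of the red marker arm, 128 mm from the hinge line, outside the chamber's right-hand wall (chamber y=-108 mm); its z axis points outwards along the arm
- keeper: keeper bar: flat steel bar on edge, 8 mm thick (x), 188 mm long (y), 22 mm high, 0.12 kg, with an upright orange grip tab at its middle. Origin: centre of its underside; axes parallel to the chamber's while it hangs in the brackets, underside then 90 mm above the worktop. It clears the brackets once lifted 35 mm
- keeper_tab (a point): grip point of the orange tab, 45 mm above the bar's underside and 13 mm in front of it. The tab is 12 mm thick along the bar's y, 22 mm along x, and its top is 13 mm above this point: pinch it from above with the fingers closing along the bar
- tray: brown rectangular tray (pan), 219 (x) by 289 (y) by 45 mm high, loose, 0.5 kg, open above, its long y axis roughly along the robot's x. Origin: centre of its underside; flat inner floor 140 x 216 mm, 4 to 6 mm up, walls slope outwards
- vial: clear vial with white cap, 41 mm diameter, 73 mm high, bystander. Origin: centre of its underside
- jar: clear jar with blue lid, 63 mm diameter, 82 mm high, bystander. Origin: centre of its underside
- tape: roll of beige tape lying flat, 100 mm across, 25 mm high, bystander. Origin: centre of its underside
- flap: hinged flap: blue frame, clear window, 150 mm wide, 105 mm high, 0.35 kg. Origin: middle of the hinge line at its lower edge; z axis up along the flap. Flap angle q: 0 = shut, leaning 0.17 rad back from vertical, kept by its weight; grows as it swings down to the robot; past 0.17 (upright) it falls open to its stop at 1.6. Behind the keeper bar it opens some 0.2 only
- grab_bar (a point): black round bar, 12 mm diameter, 100 mm long along the chamber's y, on two posts (10 mm wide, 40 mm either side of its middle) above the flap's free edge. This point: its middle, 145 mm from the hinge: in the chamber's frame x=-85-145 sin(q-0.17), z=30+145 cos(q-0.17) mm at flap angle q. 34 mm free below it to the frame; it can turn between finger pads

How it is judged:
On the way, in this order (a step that is already met when the one before it is completed fails the run):
1. the keeper bar is lifted clear of the brackets, the flap still shut (z of keeper in the frame of chamber above 0.122 m and angle between flap's own z axis and vertical below 0.3 rad), for 0.1 s.
2. the keeper bar lies inside the brown tray, let go (x of keeper in the frame of tray between -0.1 and 0.1 m and y of keeper in the frame of tray between -0.13 and 0.13 m and z of keeper in the frame of tray below 0.035 m and z of keeper_tab in the frame of tray below 0.075 m and linear speed of keeper below 0.03 m/s and contact force between the fingers and keeper below 0.05 N), for 0.2 s.
3. the flap is held by its grab bar in line with the red marker arm (distance between the grasp point and grab_bar below 0.04 m and angle between the z axis of flap and the z axis of mark_tip, either way round below 0.07 rad and contact force between the fingers and flap above 0.3 N and angular speed of flap below 0.06 rad/s and contact force between keeper and flap below 0.05 N), for 0.2 s.
At the end, for the whole second after the job is handed in: The keeper bar lies at rest inside the brown tray; the flap stands still within 0.07 rad (4 degrees) of the red marker arm's angle, held by the gripper's fingers on its black grab bar (TCP within 40 mm of the bar's middle), the keeper bar not propping it (all of step 2 and all of step 3); the arm keeps its last pose, push and grip.
It fails at once if the red marker arm is moved from its setting (distance of mark_tip from where it was at the start of the episode above 0.008 m).
It fails at once if the vial is pushed more than 30 mm or knocked over (distance of vial from where it was at the start of the episode above 0.03 m or angle between vial's own z axis and vertical above 0.5 rad).
It fails at once if the jar is pushed more than 30 mm or knocked over (distance of jar from where it was at the start of the episode above 0.03 m or angle between jar's own z axis and vertical above 0.5 rad).
It fails at once if the tape roll is pushed more than 30 mm or knocked over (distance of tape from where it was at the start of the episode above 0.03 m or angle between tape's own z axis and vertical above 0.5 rad).
It also fails if it takes over 64 s, if anything falls off the work surface, if the arm or the gripper's body presses on something with over 40 N, if the wrist force passes 120 N, or if a joint passes its speed limit or range.

## Working session

There is one attempt and no reset: what is moved stays moved. The work goes in short steps, Python scripts to look and compute and a tool call to move; the robot and the scene stay as the last step left them, time stands still between calls to the robot, and variables do not carry over. Pictures are saved under pics/ and viewed, at most 10 in all, crops included, and the job is handed in when it is done.

Besides the shell and the picture viewer there is one more tool, called after "Call:" in YAML: its name, and indented under it one key for each argument. arm_command: Moves the arm, as the interface text tells. Its arguments: {"type":"object","properties":{"targets":{"type":"array","items":{"type":"array","items":{"type":"array","items":{"type":"number"}}}},"jaw":{"type":"number"},"newtons":{"type":"number"}},"required":["targets"]}

```bash
mkdir -p pics; cat > h.py <<'E'
import numpy as np, cv2
from cell import arm
from scipy.spatial.transform import Rotation as R
def Rm(r):
    r=np.array(r,float); return r if r.shape==(3,3) else (R.from_rotvec(r).as_matrix() if r.size==3 else R.from_quat(r).as_matrix())
def cloud(im):
    h,w=im["z_map"].shape
    u,v=np.meshgrid(np.arange(w),np.arange(h))
    K=np.array([[im["fx"],0,im["cx"]],[0,im["fy"],im["cy"]],[0,0,1.]])
    p=cv2.undistortPoints(np.stack([u,v],-1).reshape(-1,1,2).astype(np.float64),K,np.array(im["dist"],float)).reshape(h,w,2)
    z=im["z_map"]
    P=np.dstack([p[...,0]*z,p[...,1]*z,z])
    return P@Rm(im["rotation"]).T+np.array(im["xyz"])
E
python3 - <<'E'
from h import *
for n in("scene","top"):
    im=arm.get_image(n); cv2.imwrite(f"pics/{n}0.png",cv2.resize(im["pixels"][...,::-1],(768,576)))
    np.save(f"{n}0.npy",im,allow_pickle=True)
    print(n,im["xyz"],im["rotation"],im["fx"],im["dist"])
s=arm.observe();print(s)
E
```

```text
scene [-0.37572203 -0.51370388  1.31695065] [-2.1541075   1.17501572 -0.47588919] 486.6113020389372 [0.00355533 0.         0.         0.         0.        ]
top [0.3322933  0.03493935 1.47375282] [-2.13250072  2.1563151  -0.15853621] 395.3823482500991 [-0.03002478  0.          0.          0.          0.        ]
{'clock': 0.1, 'joints': array([-1.33360111,  0.43515337,  0.02496149,  1.57401186, -0.01158928,
        1.13402677, -0.07508054]), 'dq': array([-0.0002794 , -0.00084678,  0.0004182 , -0.00220816,  0.00060533,
       -0.00104018, -0.00097968]), 'joint_efforts': array([ 2.85862232e-03, -6.69126391e+01,  9.87810753e-01, -3.15145969e+01,
       -6.06113579e-02,  3.74983402e-02,  1.36977951e-04]), 'position': array([0.20820547, 0.58882746, 0.24482104]), 'ee_rot': array([-5.31219587e-01, -3.09624152e+00,  2.27817478e-03]), 'force': array([ 0.30961757,  0.28232898, -0.21469794]), 'ft_torque': array([-0.02934242, -0.0317068 ,  0.03900175]), 'gripper_force': 0.0, 'width': 1.000052183870216}
```

View pics/scene0.png

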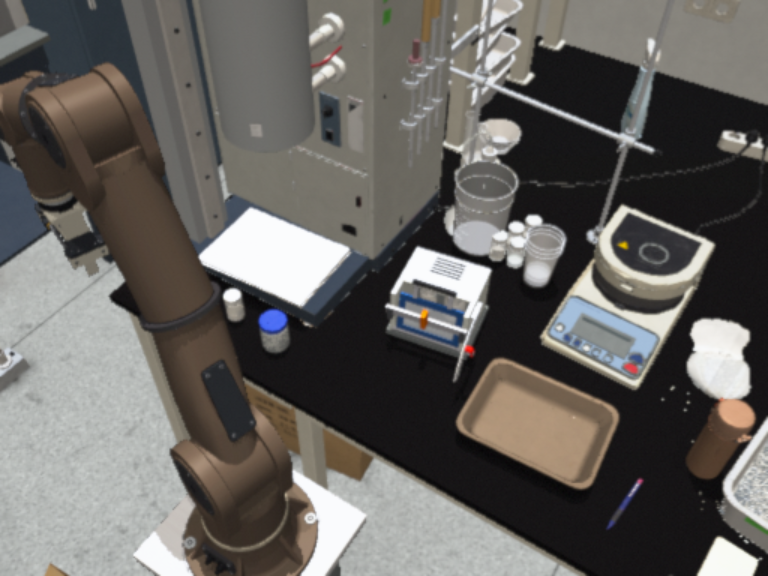

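View pics/top0.png

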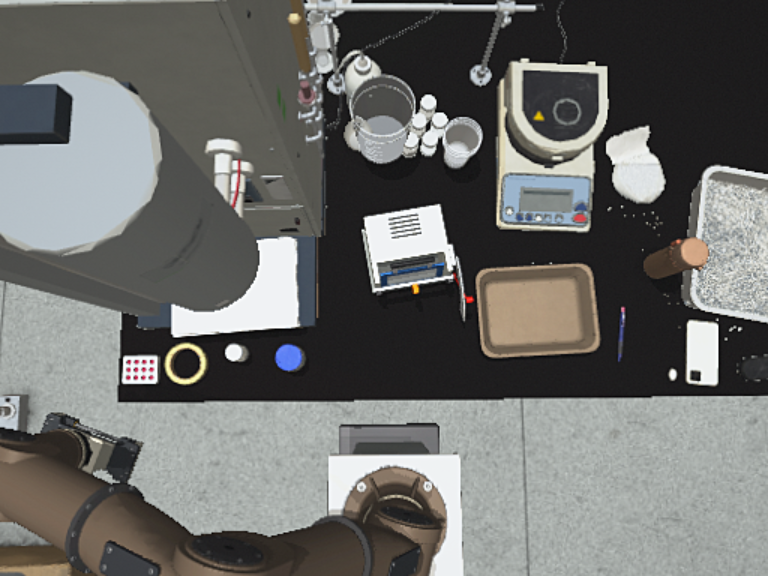

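The scene view shows the chamber at (435,300), the orange tab at (424,318), the red knob at (470,350), and the tray at (540,420). In the top view the tab is at (415,289), the knob at (469,299) and the tray at (538,310). The jar (290,357), vial (236,352) and tape (186,363) sit on the left, near the arm.

```bash
python3 - <<'E'
from h import *
for n in("scene","top"):
    im=np.load(n+"0.npy",allow_pickle=True).item(); C=cloud(im)
    hsv=cv2.cvtColor(im["pixels"],cv2.COLOR_RGB2HSV); H,S,V=[hsv[...,i].astype(int) for i in range(3)]
    X,Y,Z=[C[...,i] for i in range(3)]
    reg=(X>.25)&(X<.8)&(Y>-.5)&(Y<.5)&(Z>-.02)&(Z<.4)
    def show(l,m):
        m=m&reg; k,lab,st,_=cv2.connectedComponentsWithStats(m.astype(np.uint8))
        if k<2: print(n,l,"none");return
        i=1+np.argmax(st[1:,4]);m=lab==i;P=C[m];print(n,l,len(P),"px",st[i,:4],"med",np.median(P,0).round(4),"min",np.percentile(P,3,0).round(3),"max",np.percentile(P,97,0).round(3)); return P
    show("orange",(H>=8)&(H<=20)&(S>200)&(V>150))
    show("red",((H<6)|(H>174))&(S>170)&(V>120)&(Y<.1))
    P=show("tray",(H>5)&(H<20)&(S>60)&(S<160)&(V>60)&(Y<0.05)&(Y>-.35)&(X<.7))
    if P is not None:
        Q=P[P[:,2]>.037];r=cv2.minAreaRect(Q[:,:2].astype(np.float32)*1000);print("tray rim",r, "floor z",np.median(P[P[:,2]<.015],0))
    show("blueflap",(H>100)&(H<120)&(S>120)&(Y<.2)&(Y>0)&(X>.35))
    # bar: points z ~0.112 bright near front; chamber roof
    roof=(V>180)&(S<40)&(Z>.138)&(Z<.156)&(Y>-.05)&(Y<.3)
    P=show("roof",roof)
    if P is not None: print(cv2.minAreaRect(P[:,:2].astype(np.float32)*1000))
    show("jarlid",(H>105)&(H<125)&(S>150)&(V>150)&(Y>.15)&(Z>.06))
E
python3 - <<'E'
import sys; sys.path.insert(0,'.')
import os; os.chdir('.')
from h import *
a=[]
for n,(x0,y0,x1,y1) in (("scene",(370,230,510,400)),("top",(350,190,490,330))):
    p=np.load(n+"0.npy",allow_pickle=True).item()["pixels"][...,::-1]
    c=p[y0*2//3:y1*2//3,x0*2//3:x1*2//3]; a.append(cv2.resize(c,(390,470),interpolation=cv2.INTER_CUBIC))
cv2.imwrite("pics/crop0.png",np.hstack(a))
E
```

```text
scene orange 14 px [281 207   4   6] med [ 0.5322 -0.0527  0.1442] min [ 0.524 -0.057  0.141] max [ 0.543 -0.046  0.149]
scene red 23 px [310 231   6   5] med [ 0.5076 -0.1711  0.138 ] min [ 0.5  -0.18 -0.  ] max [ 0.619 -0.139  0.144]
scene tray 2838 px [304 238  71  68] med [ 0.5122 -0.2762  0.0045] min [ 0.388 -0.346 -0.004] max [ 0.597 -0.21   0.047]
tray rim ((491.08233642578125, -276.3175354003906), (226.14280700683594, 146.51473999023438), 0.4132969081401825) floor z [ 0.50233306 -0.28870493  0.00114835]
scene blueflap 49 px [267 195   8  10] med [0.5676 0.0168 0.1252] min [0.562 0.002 0.102] max [0.573 0.026 0.136]
scene roof 701 px [261 165  49  31] med [0.6567 0.0115 0.1454] min [ 0.574 -0.047  0.14 ] max [0.711 0.056 0.151]
((634.3759765625, -2.0984344482421875), (161.1811065673828, 116.86213684082031), 8.11339282989502)
scene jarlid 202 px [173 207  18  14] med [0.3842 0.2455 0.081 ] min [0.358 0.221 0.076] max [0.41  0.273 0.086]
top orange 3 px [277 190   2   3] med [ 0.5376 -0.0552  0.1487] min [ 0.534 -0.056  0.146] max [ 0.54  -0.052  0.153]
top red 20 px [310 197   6   5] med [ 0.5093 -0.1744  0.1397] min [ 0.502 -0.193  0.003] max [ 0.531 -0.166  0.144]
top tray 2149 px [317 177  42  62] med [ 0.4955 -0.2828  0.0063] min [ 0.387 -0.346 -0.002] max [ 0.592 -0.212  0.049]
tray rim ((490.2109375, -278.92962646484375), (219.68617248535156, 146.29470825195312), 1.9501144886016846) floor z [ 0.49254077 -0.29272848  0.00339501]
top blueflap 42 px [254 181   8  10] med [0.5649 0.0185 0.1159] min [0.555 0.001 0.065] max [0.574 0.026 0.136]
top roof 918 px [243 139  34  50] med [0.6491 0.0112 0.1471] min [ 0.576 -0.045  0.142] max [0.71  0.055 0.152]
((633.5965576171875, -3.852874755859375), (157.44947814941406, 115.89727020263672), 8.792540550231934)
top jarlid 220 px [184 230  17  17] med [0.3839 0.2445 0.0825] min [0.36  0.22  0.076] max [0.41  0.272 0.087]
```

View pics/crop0.png

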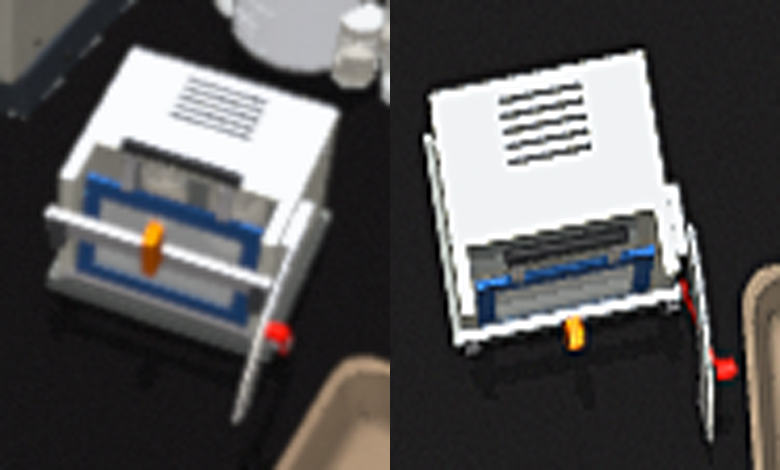

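The crops show the bar seated in both brackets, the orange tab at its middle, the flap shut behind it, and the red knob beyond the grey quadrant. My roof mask was cut in Y, so I refit the chamber pose and yaw, then check the tray, vial and tape.

```bash
python3 - <<'E'
from h import *
A={}
for n in("scene","top"):
    im=np.load(n+"0.npy",allow_pickle=True).item(); C=cloud(im)
    hsv=cv2.cvtColor(im["pixels"],cv2.COLOR_RGB2HSV); H,S,V=[hsv[...,i].astype(int) for i in range(3)]
    X,Y,Z=[C[...,i] for i in range(3)]
    m=(V>170)&(S<40)&(abs(Z-.146)<.007)&(X>.5)&(X<.8)&(Y>-.2)&(Y<.2)
    k,lab,st,_=cv2.connectedComponentsWithStats(m.astype(np.uint8)); m=lab==1+np.argmax(st[1:,4])
    P=C[m]; r=cv2.minAreaRect(P[:,:2].astype(np.float32)*1000); print(n,"roof",r,len(P))
    # bar
    b=(V>130)&(S<60)&(Z>.1)&(Z<.118)&(X>.45)&(X<.62)&(Y>-.16)&(Y<.1)
    P=C[b]; 
    if len(P)>10:
        l=cv2.fitLine(P[:,:2].astype(np.float32),cv2.DIST_HUBER,0,.001,.001).ravel(); t=(P[:,:2]-l[2:])@l[:2]
        keep=abs((P[:,0]-l[2])*l[1]-(P[:,1]-l[3])*l[0])<.008; t=t[keep]
        print(n,"bar yaw deg",np.degrees(np.arctan(-l[0]/l[1])),"pt",l[2:],"ends",l[2:]+l[:2]*t.min(),l[2:]+l[:2]*t.max(),len(t),"z",np.median(P[keep,2]))
    # black bar
    b=(V<80)&(Z>.15)&(Z<.19)&(X>.5)&(X<.68)&(Y>-.12)&(Y<.1)
    P=C[b]; print(n,"black",len(P), np.median(P,0) if len(P) else "", np.percentile(P,[5,95],axis=0) if len(P) else "")
    # objects on left
    for nm,mm in (("vialcap",(S<50)&(V>150)&(Z>.06)&(Z<.09)&(X<.48)&(Y>.26)&(Y<.42)),("tape",(H>12)&(H<35)&(S>50)&(Z>.01)&(Z<.04)&(X<.5)&(Y>.3))):
        P=C[mm]; print(n,nm,len(P),np.median(P,0) if len(P) else "")
E
```

```text
scene roof ((641.028564453125, -34.46101379394531), (160.4783477783203, 180.83126831054688), 9.698309898376465) 1237
scene bar yaw deg 9.216313 pt [ 0.56004983 -0.05868258] ends [0.54304411 0.04612481] [ 0.572675   -0.13649233] 98 z 0.11056139039390556
scene black 71 [ 0.58526216 -0.04460356  0.17593782] [[ 0.57743636 -0.08551525  0.16973843]
 [ 0.59293545 -0.00358328  0.18060959]]
scene vialcap 410 [0.45780493 0.36304006 0.07579342]
scene tape 0 
top roof ((638.9932861328125, -35.67042541503906), (158.3793182373047, 180.85084533691406), 9.224425315856934) 1571
top bar yaw deg 9.406834 pt [ 0.5474907  -0.02698806] ends [0.53577475 0.04373002] [ 0.56603533 -0.1389241 ] 114 z 0.11332720712395661
top black 111 [ 0.58887312 -0.04452363  0.17807852] [[ 5.78119973e-01 -8.81331631e-02  1.52643499e-01]
 [ 6.64830476e-01  5.44781942e-04  1.82271391e-01]]
top vialcap 492 [0.45960751 0.36196475 0.07756335]
top tape 274 [0.3737451  0.50427394 0.02434215]
```

```bash
cat >> h.py <<'E'
PSI=0.1625
def down(yaw_close, tilt=0):
    "tool pointing down, closing along world angle yaw_close (deg)"
    a=np.radians(yaw_close); y=np.array([np.cos(a),np.sin(a),0]); z=np.array([0,0,-1.]); x=np.cross(y,z)
    return np.column_stack([x,y,z])
def rows(p0,R0,p1,R1,n):
    "n equal rows along a straight line with steady turn"
    w=R.from_matrix(R0.T@R1).as_rotvec()/n; d=(np.array(p1)-p0)/n; out=[]; Rc=R0
    for i in range(n):
        out.append(list(np.round(Rc.T@d,4))+list(np.round(w,4))); Rc=Rc@R.from_rotvec(w).as_matrix()
    for r in out: print([float(x) for x in r])
    return p1,R1
def now():
    s=arm.observe(); p=np.array(s["position"]);M=Rm(s["ee_rot"])
    print("t",s["clock"],"p",p.round(4),"close yaw",np.degrees(np.arctan2(M[1,1],M[0,1])).round(2),"z",M[:,2].round(3),"w",s["width"],"gf",s["gripper_force"],"F",np.round(s["force"],2))
    return p,M
E
python3 - <<'E'
from h import *
for n in("scene","top"):
    im=np.load(n+"0.npy",allow_pickle=True).item(); C=cloud(im)
    hsv=cv2.cvtColor(im["pixels"],cv2.COLOR_RGB2HSV); H,S,V=[hsv[...,i].astype(int) for i in range(3)]
    X,Y,Z=[C[...,i] for i in range(3)]
    m=(H>5)&(H<20)&(S>60)&(S<170)&(V>60)&(Y<-.12)&(Y>-.55)&(X>.3)&(X<.7)&(Z<.06)
    k,lab,st,_=cv2.connectedComponentsWithStats(m.astype(np.uint8)); m=lab==1+np.argmax(st[1:,4])
    P=C[m];print(cv2.minAreaRect(P[P[:,2]>.035][:,:2].astype(np.float32)*1000),np.median(P[P[:,2]<.015],0),P[:,2].max())
p,M=now()
p1=np.array([.208,.589,.35]);print("A");rows(p,M,p1,M,3)
print("B");rows(p1,M,[.537,-.052,.25],down(99.3),18)
E
```

```text
((495.6907958984375, -349.83697509765625), (227.0554962158203, 289.16473388671875), 2.689530849456787) [ 0.50385182 -0.35368811  0.00113557] 0.05249073054105091
((493.67864990234375, -351.8017883300781), (220.03286743164062, 291.0351867675781), 2.588641881942749) [ 0.49316682 -0.35674772  0.00332788] 0.05479642517677474
t 0.1 p [0.2082 0.5888 0.2448] close yaw 70.53 z [-0.    -0.001 -1.   ] w 1.000052183870216 gf 0.0 F [ 0.31  0.28 -0.21]
A
[0.0001, -0.0, -0.0351, 0.0, 0.0, 0.0]
[0.0001, -0.0, -0.0351, 0.0, 0.0, 0.0]
[0.0001, -0.0, -0.0351, 0.0, 0.0, 0.0]
B
[-0.0291, -0.0275, 0.0056, -0.0001, -0.0, -0.0279]
[-0.0283, -0.0283, 0.0056, -0.0001, -0.0, -0.0279]
[-0.0275, -0.0291, 0.0056, -0.0001, -0.0, -0.0279]
[-0.0267, -0.0298, 0.0056, -0.0001, -0.0, -0.0279]
[-0.0259, -0.0305, 0.0056, -0.0001, -0.0, -0.0279]
[-0.025, -0.0313, 0.0056, -0.0001, -0.0, -0.0279]
[-0.0241, -0.0319, 0.0056, -0.0001, -0.0, -0.0279]
[-0.0232, -0.0326, 0.0056, -0.0001, -0.0, -0.0279]
[-0.0223, -0.0332, 0.0056, -0.0001, -0.0, -0.0279]
[-0.0214, -0.0338, 0.0056, -0.0001, -0.0, -0.0279]
[-0.0204, -0.0344, 0.0056, -0.0001, -0.0, -0.0279]
[-0.0194, -0.035, 0.0056, -0.0001, -0.0, -0.0279]
[-0.0185, -0.0355, 0.0056, -0.0001, -0.0, -0.0279]
[-0.0175, -0.036, 0.0056, -0.0001, -0.0, -0.0279]
[-0.0164, -0.0365, 0.0056, -0.0001, -0.0, -0.0279]
[-0.0154, -0.0369, 0.0056, -0.0001, -0.0, -0.0279]
[-0.0144, -0.0374, 0.0056, -0.0001, -0.0, -0.0279]
[-0.0133, -0.0377, 0.0056, -0.0001, -0.0, -0.0279]
```

Call:
arm_command:
  targets:
    - [[0, 0, -0.035, 0, 0, 0], [0, 0, -0.035, 0, 0, 0], [0, 0, -0.035, 0, 0, 0], [-0.029, -0.0275, 0.0056, 0, 0, -0.028], [-0.028, -0.028, 0.0056, 0, 0, -0.028], [-0.0275, -0.029, 0.0056, 0, 0, -0.028], [-0.0267, -0.03, 0.0056, 0, 0, -0.028], [-0.026, -0.0305, 0.0056, 0, 0, -0.028], [-0.025, -0.031, 0.0056, 0, 0, -0.028], [-0.024, -0.032, 0.0056, 0, 0, -0.028]]
  jaw: 0.05
  newtons: 40

```text
clock: 1.35
position: [0.3364, 0.3391, 0.3109]
ee_rot: [-0.224, -3.133, 0.001]
force: [-0.2, 0.5, -0.1]
width: 0.549
gripper_force: 0.0
```

Call:
arm_command:
  targets:
    - [[-0.023, -0.0326, 0.0056, 0, 0, -0.028], [-0.0223, -0.0332, 0.0056, 0, 0, -0.028], [-0.0214, -0.0338, 0.0056, 0, 0, -0.028], [-0.0204, -0.0344, 0.0056, 0, 0, -0.028], [-0.0194, -0.035, 0.0056, 0, 0, -0.028], [-0.0185, -0.0355, 0.0056, 0, 0, -0.028], [-0.0175, -0.036, 0.0056, 0, 0, -0.028], [-0.0164, -0.0365, 0.0056, 0, 0, -0.028], [-0.0154, -0.037, 0.0056, 0, 0, -0.028]]

```text
clock: 2.48
position: [0.5009, 0.0192, 0.2606]
ee_rot: [0.172, -3.137, -0.0]
force: [-0.2, -0.2, -0.2]
width: 0.546
gripper_force: 0.0
```

Call:
arm_command:
  targets:
    - [[-0.0144, -0.0374, 0.0056, 0, 0, -0.028], [-0.0133, -0.0377, 0.0056, 0, 0, -0.028], [0, 0, 0, 0, 0, 0], [0, 0, 0, 0, 0, 0]]

```text
clock: 2.98
position: [0.5369, -0.0503, 0.2494]
ee_rot: [0.257, -3.13, -0.001]
force: [-0.2, 0.5, 0.2]
width: 0.548
gripper_force: 0.0
```

```bash
python3 - <<'E'
from h import *
p,M=now()
a=[]
for n in("scene","top"):
    im=arm.get_image(n); C=cloud(im); np.save(n+"1.npy",im,allow_pickle=True)
    hsv=cv2.cvtColor(im["pixels"],cv2.COLOR_RGB2HSV); H,S,V=[hsv[...,i].astype(int) for i in range(3)]
    m=(H>=8)&(H<=20)&(S>180)&(V>130)&(C[...,0]>.45)&(C[...,0]<.6)&(abs(C[...,1]+.05)<.06)&(C[...,2]>.08)
    print(n,m.sum(),C[m].round(3).tolist())
    a.append(cv2.resize(im["pixels"][...,::-1],(400,300)) if n=="top" else im["pixels"][120:270,200:400,::-1].repeat(2,0).repeat(2,1))
cv2.imwrite("pics/c1.png",np.hstack(a))
rows(p,M,[.537,-.052,.18],down(99.3),3)
E
```

```text
t 2.975 p [ 0.5369 -0.0503  0.2494] close yaw 99.39 z [-0.001  0.    -1.   ] w 0.5479219226118057 gf 0.0 F [-0.16  0.45  0.19]
scene 34 [[0.54, -0.046, 0.147], [0.543, -0.048, 0.145], [0.543, -0.052, 0.147], [0.538, -0.047, 0.144], [0.543, -0.048, 0.14], [0.545, -0.051, 0.14], [0.532, -0.048, 0.146], [0.53, -0.052, 0.15], [0.535, -0.053, 0.146], [0.538, -0.055, 0.145], [0.53, -0.048, 0.143], [0.529, -0.053, 0.147], [0.534, -0.054, 0.143], [0.542, -0.053, 0.135], [0.527, -0.05, 0.142], [0.526, -0.055, 0.147], [0.532, -0.055, 0.141], [0.54, -0.054, 0.132], [0.524, -0.052, 0.141], [0.524, -0.056, 0.144], [0.529, -0.057, 0.14], [0.525, -0.052, 0.135], [0.523, -0.057, 0.141], [0.526, -0.052, 0.13], [0.529, -0.054, 0.128], [0.524, -0.053, 0.127], [0.527, -0.055, 0.125], [0.529, -0.051, 0.115], [0.535, -0.051, 0.111], [0.525, -0.053, 0.117], [0.53, -0.054, 0.112], [0.536, -0.055, 0.107], [0.531, -0.051, 0.104], [0.527, -0.056, 0.111]]
top 0 []
[0.0001, -0.0006, 0.0231, 0.0002, -0.0003, 0.0005]
[0.0001, -0.0006, 0.0231, 0.0002, -0.0003, 0.0005]
[0.0001, -0.0006, 0.0231, 0.0002, -0.0003, 0.0005]
```

View pics/c1.png

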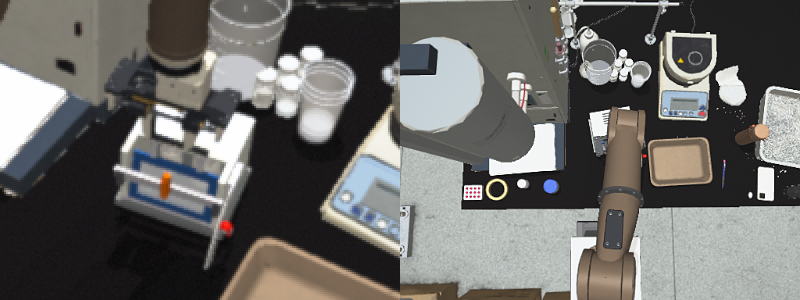

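The fingers are above the tab, straddling it along the bar. The scene-view tab pixels give a centre of about (0.535, -0.052) with its top near 0.148, which matches the given size. I descend, then grip.

Call:
arm_command:
  targets:
    - [[0.0023, -0.0017, 0.023, 0, 0, 0], [0, 0, 0.023, 0, 0, 0], [0, 0, 0.023, 0, 0, 0], [0, 0, 0.022, 0, 0, 0], [0, 0, 0.021, 0, 0, 0], [0, 0, 0, 0, 0, 0], [0, 0, 0, 0, 0, 0]]

```text
clock: 3.95
position: [0.5357, -0.0523, 0.1386]
ee_rot: [-0.259, 3.13, 0.0]
force: [0.6, -0.0, 0.3]
width: 0.546
gripper_force: 0.0
```

Call:
arm_command:
  targets:
    - [[0, 0, 0, 0, 0, 0], [0, 0, 0, 0, 0, 0], [0, 0, 0, 0, 0, 0], [0, 0, 0, 0, 0, 0], [0, 0, 0, 0, 0, 0]]
  jaw: 0.0
  newtons: 40

```text
clock: 4.58
position: [0.5354, -0.0529, 0.1378]
ee_rot: [-0.257, 3.131, 0.0]
force: [-0.2, -0.2, 1.2]
width: 0.129
gripper_force: 40.0
```

Gripped: the opening is 11.8 mm, which is the tab's thickness. Lifting straight up.

Call:
arm_command:
  targets:
    - [[0, 0, -0.008, 0, 0, 0], [0, 0, -0.01, 0, 0, 0], [0, 0, -0.012, 0, 0, 0], [0, 0, -0.012, 0, 0, 0], [0, 0, -0.012, 0, 0, 0], [0, 0, -0.016, 0, 0, 0], [0, 0, -0.02, 0, 0, 0], [0, 0, -0.02, 0, 0, 0], [0, 0, 0, 0, 0, 0], [0, 0, 0, 0, 0, 0]]

```text
clock: 5.82
position: [0.535, -0.0528, 0.2473]
ee_rot: [0.258, -3.131, -0.0]
force: [-0.4, -0.2, -0.9]
width: 0.124
gripper_force: 40.0
```

```bash
python3 - <<'E'
from h import *
p,M=now()
im=arm.get_image("scene"); cv2.imwrite("pics/c2.png",im["pixels"][100:290,190:430,::-1].repeat(3,0).repeat(3,1))
# bar centre wanted at tray centre (.494,-.351); bar centre = tab + 13mm along its x
t=np.radians(92.6-90); q=np.array([.494-.013*np.cos(t),-.351-.013*np.sin(t),.25])
rows(p,M,q,down(92.6),10)
E
```

```text
t 5.825 p [ 0.535  -0.0528  0.2473] close yaw 99.41 z [-0.001  0.    -1.   ] w 0.12358646135934186 gf 39.999563097953796 F [-0.41 -0.16 -0.9 ]
[0.0102, -0.0286, -0.0003, 0.0, -0.0, 0.0119]
[0.0099, -0.0287, -0.0003, 0.0, -0.0, 0.0119]
[0.0095, -0.0288, -0.0003, 0.0, -0.0, 0.0119]
[0.0092, -0.0289, -0.0003, 0.0, -0.0, 0.0119]
[0.0088, -0.0291, -0.0003, 0.0, -0.0, 0.0119]
[0.0085, -0.0292, -0.0003, 0.0, -0.0, 0.0119]
[0.0082, -0.0293, -0.0003, 0.0, -0.0, 0.0119]
[0.0078, -0.0293, -0.0003, 0.0, -0.0, 0.0119]
[0.0075, -0.0294, -0.0003, 0.0, -0.0, 0.0119]
[0.0071, -0.0295, -0.0003, 0.0, -0.0, 0.0119]
```

View pics/c2.png

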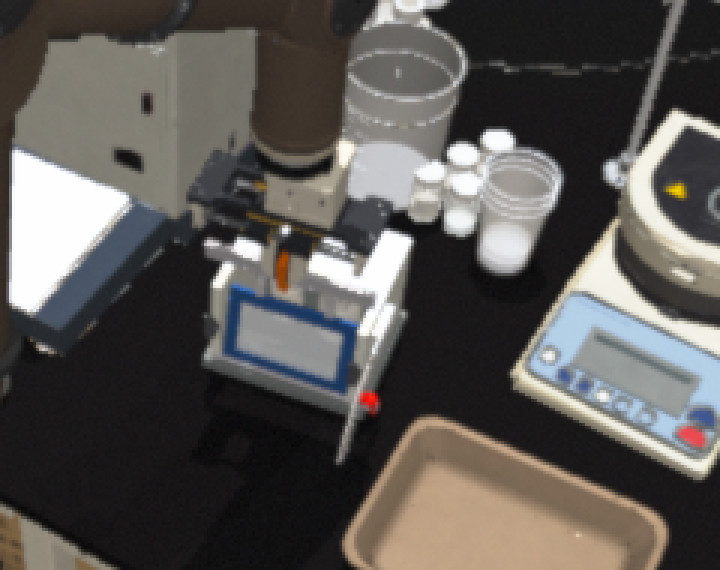

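The bar hangs level in the gripper, clear of the brackets, and the flap at (290,340) is still shut. Moving over the tray.

Call:
arm_command:
  targets:
    - [[0.01, -0.0286, 0, 0, 0, 0.012], [0.01, -0.0287, 0, 0, 0, 0.012], [0.0095, -0.0288, 0, 0, 0, 0.012], [0.0092, -0.029, 0, 0, 0, 0.012], [0.0088, -0.029, 0, 0, 0, 0.012], [0.0085, -0.029, 0, 0, 0, 0.012], [0.0082, -0.0293, 0, 0, 0, 0.012], [0.0078, -0.0293, 0, 0, 0, 0.012], [0.0075, -0.0294, 0, 0, 0, 0.012], [0.0071, -0.0295, 0, 0, 0, 0.012]]

```text
clock: 7.12
position: [0.4806, -0.3521, 0.2467]
ee_rot: [0.069, -3.139, -0.001]
force: [-0.2, 0.6, -1.5]
width: 0.124
gripper_force: 40.0
```

Call:
arm_command:
  targets:
    - [[0, 0, 0, 0, 0, 0], [0, 0, 0.03, 0, 0, 0], [0, 0, 0.03, 0, 0, 0], [0, 0, 0.03, 0, 0, 0], [0, 0, 0.03, 0, 0, 0], [0, 0, 0.03, 0, 0, 0], [0, 0, 0.02, 0, 0, 0], [0, 0, 0.01, 0, 0, 0], [0, 0, 0, 0, 0, 0], [0, 0, 0, 0, 0, 0]]

```text
clock: 8.38
position: [0.4817, -0.3516, 0.0685]
ee_rot: [-0.07, 3.14, -0.001]
force: [0.2, 0.5, -0.6]
width: 0.13
gripper_force: 40.0
```

```bash
python3 - <<'E'
from h import *
p,M=now()
im=arm.get_image("scene"); cv2.imwrite("pics/c3.png",im["pixels"][170:370,230:470,::-1].repeat(2,0).repeat(2,1))
E
```

```text
t 8.375 p [ 0.4817 -0.3516  0.0685] close yaw 92.54 z [ 0.001 -0.    -1.   ] w 0.1296119853590828 gf 39.999529123306274 F [ 0.16  0.51 -0.55]
```

View pics/c3.png

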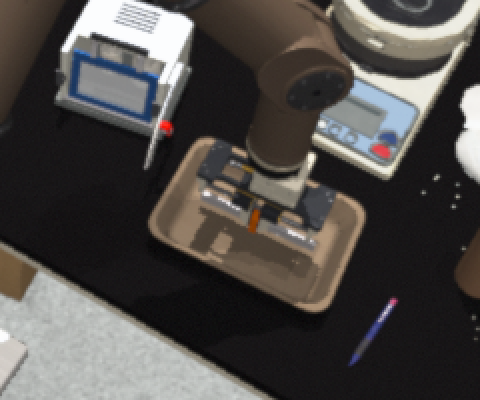

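The bar, from (203,192) to (315,245), is centred inside the tray walls and about 15 mm above the floor. I lower it, release and rise.

Call:
arm_command:
  targets:
    - [[0, 0, 0.006, 0, 0, 0], [0, 0, 0.005, 0, 0, 0], [0, 0, 0.003, 0, 0, 0], [0, 0, 0, 0, 0, 0], [0, 0, 0, 0, 0, 0]]

```text
clock: 9.05
position: [0.4812, -0.3515, 0.0538]
ee_rot: [-0.069, 3.141, -0.0]
force: [0.1, 0.7, -0.8]
width: 0.127
gripper_force: 40.0
```

Call:
arm_command:
  targets:
    - [[0, 0, 0, 0, 0, 0], [0, 0, 0, 0, 0, 0], [0, 0, 0, 0, 0, 0], [0, 0, 0, 0, 0, 0], [0, 0, 0, 0, 0, 0]]
  jaw: 0.05

```text
clock: 9.68
position: [0.4812, -0.3514, 0.0537]
ee_rot: [-0.069, 3.141, 0.0]
force: [0.6, 0.5, -0.1]
width: 0.538
gripper_force: 0.0
```

Call:
arm_command:
  targets:
    - [[0, 0, -0.01, 0, 0, 0], [0, 0, -0.02, 0, 0, 0], [0, 0, -0.04, 0, 0, 0], [0, 0, -0.05, 0, 0, 0], [0, 0, -0.05, 0, 0, 0], [0, 0, -0.04, 0, 0, 0], [0, 0, -0.02, 0, 0, 0], [0, 0, 0, 0, 0, 0], [0, 0, 0, 0, 0, 0]]

```text
clock: 10.8
position: [0.4808, -0.351, 0.283]
ee_rot: [0.069, -3.14, -0.001]
force: [-1.4, -0.0, -0.4]
width: 0.547
gripper_force: 0.0
```

```bash
python3 - <<'E'
from h import *
p,M=now()
c=np.cos(PSI);s=np.sin(PSI)
for n in("scene","top"):
    im=arm.get_image(n); C=cloud(im); X,Y,Z=[C[...,i] for i in range(3)]
    hsv=cv2.cvtColor(im["pixels"],cv2.COLOR_RGB2HSV); H,S,V=[hsv[...,i].astype(int) for i in range(3)]
    m=(V<80)&(Z>.16)&(Z<.19)&(X>.55)&(X<.62)&(Y>-.12)&(Y<.03)
    P=C[m]; print(n,"grab",len(P), np.median(P,0).round(4) if len(P) else "",np.percentile(P,[5,95],axis=0).round(3) if len(P) else "")
    m=((H<6)|(H>174))&(S>170)&(V>120)&(X>.45)&(X<.56)&(Y>-.21)&(Y<-.14)&(Z>.1)&(Z<.16)
    P=C[m]; print(n,"knob",len(P), P.mean(0).round(4) if len(P) else "", P[:,2].max() if len(P) else "")
    m=(H>=8)&(H<=20)&(S>180)&(V>130)&(X>.35)&(X<.62)&(Y<-.2)&(Y>-.5)&(Z<.1)
    P=C[m]; print(n,"tab",len(P), P.mean(0).round(4) if len(P) else "",P[:,2].max() if len(P) else "")
    if n=="scene": cv2.imwrite("pics/c4.png",im["pixels"][120:330,230:450,::-1].repeat(2,0).repeat(2,1))
E
```

```text
t 10.8 p [ 0.4808 -0.351   0.283 ] close yaw 92.53 z [-0.001  0.001 -1.   ] w 0.546845302768197 gf 0.0 F [-1.4  -0.03 -0.43]
scene grab 65 [ 0.5853 -0.0442  0.1747] [[ 0.578 -0.086  0.169]
 [ 0.594 -0.003  0.181]]
scene knob 16 [ 0.5074 -0.1743  0.1381] 0.1431095405613516
scene tab 25 [ 0.4598 -0.3525  0.045 ] 0.05554510543750113
top grab 98 [ 0.5877 -0.0463  0.1789] [[ 0.578 -0.088  0.173]
 [ 0.597  0.002  0.183]]
top knob 17 [ 0.5077 -0.1724  0.1412] 0.14659779450842358
top tab 12 [ 0.4579 -0.3526  0.0496] 0.05605032109513197
```

View pics/c4.png

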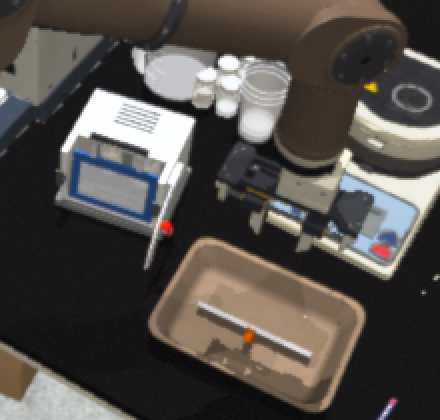

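The bar lies in the tray, tipped, with the orange tab at (249,336), and the flap is still shut. The grab bar middle is about (0.585, -0.0445, 0.173) in both views. The marker leans about 0.59 rad from vertical, with radius 129 mm against the given 128, so q is about 0.76.

```bash
python3 - <<'E'
from h import *
p,M=now()
rows(p,M,np.array([.585,-.0445,.26]),down(9.3),12)
E
```

```text
t 10.9 p [ 0.4807 -0.351   0.2826] close yaw 92.53 z [-0.002  0.001 -1.   ] w 0.5425306593692504 gf 0.0 F [ 0.61  0.17 -0.18]
[-0.0098, 0.0251, 0.0019, -0.0, -0.0002, 0.121]
[-0.0067, 0.0261, 0.0019, -0.0, -0.0002, 0.121]
[-0.0035, 0.0268, 0.0019, -0.0, -0.0002, 0.121]
[-0.0002, 0.027, 0.0019, -0.0, -0.0002, 0.121]
[0.003, 0.0268, 0.0019, -0.0, -0.0002, 0.121]
[0.0062, 0.0262, 0.0019, -0.0, -0.0002, 0.121]
[0.0094, 0.0253, 0.0019, -0.0, -0.0002, 0.121]
[0.0123, 0.024, 0.0019, -0.0, -0.0002, 0.121]
[0.0151, 0.0223, 0.0019, -0.0, -0.0002, 0.121]
[0.0177, 0.0203, 0.0019, -0.0, -0.0002, 0.121]
[0.0201, 0.018, 0.0019, -0.0, -0.0002, 0.121]
[0.0221, 0.0155, 0.0019, -0.0, -0.0002, 0.121]
```

Call:
arm_command:
  targets:
    - [[-0.0098, 0.025, 0.002, 0, 0, 0.121], [-0.0067, 0.026, 0.002, 0, 0, 0.121], [-0.0035, 0.0268, 0.002, 0, 0, 0.121], [0, 0.027, 0.002, 0, 0, 0.121], [0.003, 0.0268, 0.002, 0, 0, 0.121], [0.0062, 0.0262, 0.002, 0, 0, 0.121], [0.0094, 0.0253, 0.002, 0, 0, 0.121], [0.0123, 0.024, 0.002, 0, 0, 0.121], [0.015, 0.0223, 0.002, 0, 0, 0.121], [0.0177, 0.02, 0.002, 0, 0, 0.121]]
  jaw: 0.045

```text
clock: 12.15
position: [0.5674, -0.0956, 0.2628]
ee_rot: [-1.734, -2.618, 0.002]
force: [0.5, 0.5, 0.4]
width: 0.491
gripper_force: 0.0
```

Call:
arm_command:
  targets:
    - [[0.02, 0.018, 0.002, 0, 0, 0.121], [0.022, 0.0155, 0.001, 0, 0, 0.121], [0, 0, 0, 0, 0, 0], [0, 0, 0, 0, 0, 0]]

```text
clock: 12.65
position: [0.5845, -0.0463, 0.2602]
ee_rot: [-2.032, -2.396, 0.002]
force: [-1.2, -0.6, 0.1]
width: 0.489
gripper_force: 0.0
```

```bash
python3 - <<'E'
from h import *
p,M=now()
for n in("scene",):
    im=arm.get_image(n); C=cloud(im); X,Y,Z=[C[...,i] for i in range(3)]
    cv2.imwrite("pics/c5.png",im["pixels"][110:260,230:360,::-1].repeat(4,0).repeat(4,1))
rows(p,M,np.array([.585,-.0445,.177]),down(9.3),4)
E
```

```text
t 12.65 p [ 0.5845 -0.0463  0.2602] close yaw 9.39 z [-0.001 -0.001 -1.   ] w 0.48927373909151056 gf 0.0 F [-1.23 -0.61  0.12]
[0.0004, 0.0002, 0.0208, -0.0003, 0.0002, 0.0004]
[0.0004, 0.0002, 0.0208, -0.0003, 0.0002, 0.0004]
[0.0004, 0.0002, 0.0208, -0.0003, 0.0002, 0.0004]
[0.0004, 0.0002, 0.0208, -0.0003, 0.0002, 0.0004]
```

View pics/c5.png

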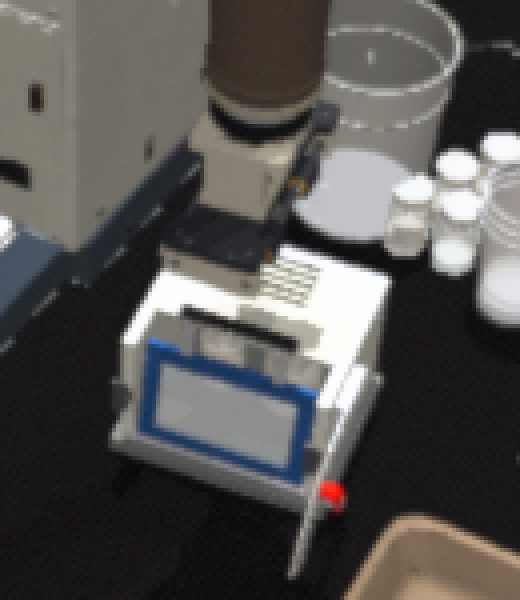

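The gripper is above the grab bar, which runs (180,315) to (300,345), with the fingers closing front to back. I descend while watching the force.

Call:
arm_command:
  targets:
    - [[0.0015, 0.0008, 0.02, 0, 0, 0], [0, 0, 0.02, 0, 0, 0], [0, 0, 0.02, 0, 0, 0], [0, 0, 0.014, 0, 0, 0], [0, 0, 0.009, 0, 0, 0], [0, 0, 0, 0, 0, 0]]

```text
clock: 13.45
position: [0.5853, -0.0442, 0.1775]
ee_rot: [-2.033, -2.394, 0.001]
force: [0.7, -0.2, 0.3]
width: 0.492
gripper_force: 0.0
```

Call:
arm_command:
  targets:
    - [[0, 0, 0, 0, 0, 0], [0, 0, 0, 0, 0, 0], [0, 0, 0, 0, 0, 0], [0, 0, 0, 0, 0, 0], [0, 0, 0, 0, 0, 0]]
  jaw: 0.0
  newtons: 20

```text
clock: 14.08
position: [0.5858, -0.0439, 0.178]
ee_rot: [2.033, 2.395, 0.001]
force: [0.5, 0.2, 1.2]
width: 0.121
gripper_force: 20.0
```

```bash
python3 - <<'E'
from h import *
p,M=now()
E
```

```text
t 14.075 p [ 0.5858 -0.0439  0.178 ] close yaw 9.34 z [ 0.001  0.    -1.   ] w 0.12119195343506017 gf 20.000272393226624 F [0.47 0.21 1.16]
```

Gripped: the opening is about 11 mm on the 12 mm bar. Now the arc about the hinge, with the tool tilting part of the way along.

```bash
cat > arc.py <<'E'
from h import *
def arc(a0,a1,f0,f1,n,off=.005,L=.145):
    "rows in tool axes: bar angle from vertical a0->a1, tool tilt f0->f1 (y = chamber x, z down)"
    def T(a,f):
        up=np.array([-np.sin(f),np.cos(f)]) # minus tool z, in (x,z)
        return L*np.array([-np.sin(a),np.cos(a)])+off*up
    for i in range(n):
        s=lambda k:k/n
        A=[a0+(a1-a0)*s(k) for k in(i,i+1)];F=[f0+(f1-f0)*s(k) for k in(i,i+1)]
        d=T(A[1],F[1])-T(A[0],F[0]); f=F[0]
        y=d@[np.cos(f),np.sin(f)]; z=d@[np.sin(f),-np.cos(f)]
        print([0,round(y,4),round(z,4),round(-(F[1]-F[0]),4),0,0])
E
python3 -c "
from arc import *
arc(-.17,.58,0,.4,20)"
```

```text
[0, np.float64(-0.0055), np.float64(-0.0008), -0.02, 0, 0]
[0, np.float64(-0.0055), np.float64(-0.0007), -0.02, 0, 0]
[0, np.float64(-0.0055), np.float64(-0.0006), -0.02, 0, 0]
[0, np.float64(-0.0055), np.float64(-0.0005), -0.02, 0, 0]
[0, np.float64(-0.0055), np.float64(-0.0004), -0.02, 0, 0]
[0, np.float64(-0.0055), np.float64(-0.0003), -0.02, 0, 0]
[0, np.float64(-0.0055), np.float64(-0.0003), -0.02, 0, 0]
[0, np.float64(-0.0055), np.float64(-0.0002), -0.02, 0, 0]
[0, np.float64(-0.0055), np.float64(-0.0001), -0.02, 0, 0]
[0, np.float64(-0.0055), np.float64(0.0), -0.02, 0, 0]
[0, np.float64(-0.0055), np.float64(0.0001), -0.02, 0, 0]
[0, np.float64(-0.0055), np.float64(0.0002), -0.02, 0, 0]
[0, np.float64(-0.0055), np.float64(0.0003), -0.02, 0, 0]
[0, np.float64(-0.0055), np.float64(0.0004), -0.02, 0, 0]
[0, np.float64(-0.0055), np.float64(0.0005), -0.02, 0, 0]
[0, np.float64(-0.0055), np.float64(0.0006), -0.02, 0, 0]
[0, np.float64(-0.0055), np.float64(0.0007), -0.02, 0, 0]
[0, np.float64(-0.0055), np.float64(0.0008), -0.02, 0, 0]
[0, np.float64(-0.0055), np.float64(0.0009), -0.02, 0, 0]
[0, np.float64(-0.0054), np.float64(0.001), -0.02, 0, 0]
```

Call:
arm_command:
  targets:
    - [[0, -0.0055, -0.0008, -0.02, 0, 0], [0, -0.0055, -0.0007, -0.02, 0, 0], [0, -0.0055, -0.0006, -0.02, 0, 0], [0, -0.0055, -0.0005, -0.02, 0, 0], [0, -0.0055, -0.0004, -0.02, 0, 0]]

```text
clock: 14.7
position: [0.5579, -0.0485, 0.1797]
ee_rot: [1.989, 2.343, 0.119]
force: [1.2, 1.1, -0.2]
width: 0.124
gripper_force: 20.0
```

Call:
arm_command:
  targets:
    - [[0, -0.0055, -0.0003, -0.02, 0, 0], [0, -0.0055, -0.0003, -0.02, 0, 0], [0, -0.0055, -0.0002, -0.02, 0, 0], [0, -0.0055, -0.0001, -0.02, 0, 0], [0, -0.0055, 0, -0.02, 0, 0]]

```text
clock: 15.32
position: [0.5308, -0.053, 0.1765]
ee_rot: [1.944, 2.289, 0.231]
force: [1.9, -0.7, -3.1]
width: 0.12
gripper_force: 20.0
```

```bash
python3 -c "
from h import *
now()"
```

```text
t 15.325 p [ 0.5308 -0.053   0.1765] close yaw 9.33 z [ 0.197  0.032 -0.98 ] w 0.1201077255618429 gf 19.998594224452972 F [ 1.93 -0.69 -3.05]
```

Forces are low, so I continue.

Call:
arm_command:
  targets:
    - [[0, -0.0055, 0.0001, -0.02, 0, 0], [0, -0.0055, 0.0002, -0.02, 0, 0], [0, -0.0055, 0.0003, -0.02, 0, 0], [0, -0.0055, 0.0004, -0.02, 0, 0], [0, -0.0055, 0.0005, -0.02, 0, 0]]

```text
clock: 15.95
position: [0.5049, -0.0572, 0.1684]
ee_rot: [1.895, 2.232, 0.338]
force: [6.5, -0.9, -12.9]
width: 0.123
gripper_force: 20.0
```

Call:
arm_command:
  targets:
    - [[0, -0.0055, 0.0006, -0.02, 0, 0], [0, -0.0055, 0.0007, -0.02, 0, 0], [0, -0.0055, 0.0008, -0.02, 0, 0], [0, -0.0055, 0.0009, -0.02, 0, 0], [0, -0.0054, 0.001, -0.02, 0, 0], [0, 0, 0, 0, 0, 0], [0, 0, 0, 0, 0, 0]]

```text
clock: 16.82
position: [0.481, -0.0612, 0.1556]
ee_rot: [1.844, 2.172, 0.44]
force: [4.9, -0.4, -11.0]
width: 0.118
gripper_force: 20.0
```

```bash
python3 - <<'E'
from h import *
p,M=now()
b=p+M[:,2]*.005; c,s=np.cos(PSI),np.sin(PSI)
h=np.array([.560,-.0485,.03])
d=b-h; print("bar rel hinge chamber x,y,z",c*d[0]+s*d[1],-s*d[0]+c*d[1],d[2],"angle",np.arctan2(-(c*d[0]+s*d[1]),d[2]),"rad",np.hypot(c*d[0]+s*d[1],d[2]))
a=[]
for n in("scene","top"):
    im=arm.get_image(n); C=cloud(im); D=C-h
    x=c*D[...,0]+s*D[...,1]; y=-s*D[...,0]+c*D[...,1]; z=D[...,2]; np.save(n+"9.npy",im,allow_pickle=True)
    hsv=cv2.cvtColor(im["pixels"],cv2.COLOR_RGB2HSV); H,S,V=[hsv[...,i].astype(int) for i in range(3)]
    m=((H<6)|(H>174))&(S>170)&(V>120)&(abs(y+.115)<.03)&(x<-.03)&(x>-.13)&(z>0.05)&(z<.15)
    if m.sum(): print(n,"knob",m.sum(),x[m].mean(),y[m].mean(),z[m].mean(),"ang",np.arctan2(-x[m].mean(),z[m].mean()))
    m=(H>100)&(H<125)&(S>110)&(abs(y)<.08)&(x<.02)&(x>-.12)&(z>0)&(z<.12)
    if m.sum()>10:
        f=np.polyfit(z[m],x[m],1); print(n,"flap",m.sum(),"slope angle",np.arctan(-f[0]),"x at hinge",f[1],np.ptp(z[m]))
    a.append(cv2.resize(im["pixels"][110:260,230:380,::-1],(400,400)) if n=="scene" else cv2.resize(im["pixels"][100:240,220:360,::-1],(400,400)))
cv2.imwrite("pics/c9.png",np.hstack(a))
E
```

```text
t 16.825 p [ 0.481  -0.0612  0.1556] close yaw 9.33 z [ 0.385  0.063 -0.921] w 0.11789209492414453 gf 19.99746412038803 F [  4.87  -0.35 -11.05]
bar rel hinge chamber x,y,z -0.0780427961464909 0.00023207889598789513 0.1210272035940467 angle 0.5727369954695302 rad 0.14400785409191252
scene knob 16 -0.0719142675529407 -0.11560504880099859 0.10763069219781654 ang 0.5890340945089317
scene flap 26 slope angle 0.560188394006611 x at hinge -0.001259830354665709 0.053563366216993424
top knob 17 -0.07144002889703191 -0.11410140875780751 0.10955386012275181 ang 0.5778498011994848
top flap 192 slope angle 0.6104163121634347 x at hinge 0.008914573088670894 0.0874815990815414
```

View pics/c9.png

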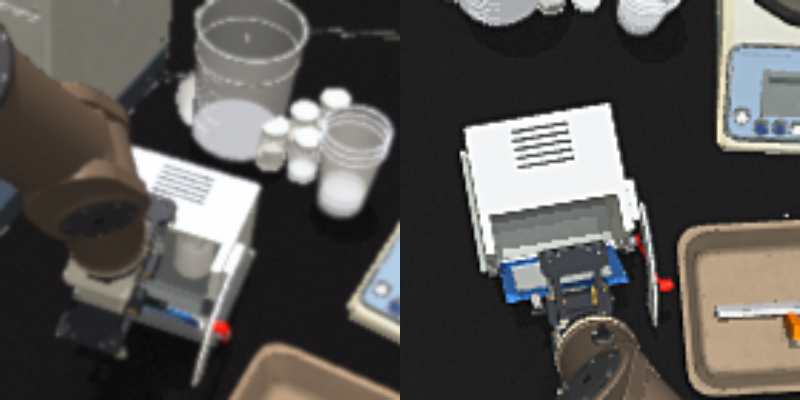

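The flap is open and held by its grab bar. Kinematics put it at 0.573 rad, the image fits give 0.56 and 0.61, and the marker knob gives 0.58–0.59, well within 0.07. The red knob at (665,285) has not moved, and the keeper lies in the tray. I settle briefly and hand in.

Call:
arm_command:
  targets:
    - [[0, -0.001, 0, 0, 0, 0], [0, 0, 0, 0, 0, 0], [0, 0, 0, 0, 0, 0], [0, 0, 0, 0, 0, 0], [0, 0, 0, 0, 0, 0], [0, 0, 0, 0, 0, 0], [0, 0, 0, 0, 0, 0], [0, 0, 0, 0, 0, 0]]

```text
clock: 17.92
position: [0.4805, -0.0613, 0.1553]
ee_rot: [1.844, 2.172, 0.44]
force: [8.9, -0.7, -14.9]
width: 0.122
gripper_force: 20.0
```

```bash
python3 -c "
from h import *
now(); print(arm.sign_off())"
```

```text
t 17.925 p [ 0.4805 -0.0613  0.1553] close yaw 9.36 z [ 0.385  0.063 -0.921] w 0.12165682481014795 gf 19.997305870056152 F [  8.86  -0.67 -14.93]
the job is handed in; nothing more can be done
None
```

I handed the job in at 17.9 s: the keeper bar lies in the brown tray and the gripper still holds the flap by its grab bar, within about 0.03 rad of the red marker arm by my measurements; the hand-in returned no verdict.

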